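# Open the ratchet stop of the table-number rack

### The job

The stop of the table-number rack has to be opened. Press down the raised outer end of the rocker on the sliding stop to release its ratchet, push the stop by its side tab all the way back along the bar, away from the table numbers, until it meets the end stop, then press down the rocker's inner end to lock it there. Use the fingertips only, lift nothing, and leave the table numbers, the glass and the cup where they stand.

Things in the scene. Friction and masses are not known exactly. Their poses are not given: they have to be found in the camera images.
- number_rack: Fixed oak rack, tray 350 x 64 x 12 mm. Origin: centre of its underside, on the worktop. x runs along the bar, from the fence (at the -x end, 78 mm high, the three table numbers beside it) to the low end stop (+x end, 48 mm high); y points to the side where the push tab sticks out; z up. It stands with x roughly to the robot's left, y roughly towards the robot. Steel toothed bar along its middle.
- rack_stop (a joint): Slide of the metal stop along the bar, m: grows along the rack's +x, away from the table numbers; 0.12 = home at the end stop (hard limit). Starts between 0 and 0.04. Friction 2 N plus 6 N per m/s. While the ratchet is locked it gives up to about 8 mm towards +x, then blocks; the other way it clicks freely.
- rack_rocker (a joint): Hinge of the rocker key on top of the stop, rad: 0 = locked (inner end down and level, outer end raised), 0.4 = released (outer end down and level, inner end raised); hard limits. It stays where it is left (friction 0.04 N m, about 1.5 N at the ends). The ratchet is free above about 0.3. Starts between 0 and 0.03.
- rocker_outer (a point): Point to press for release: on top of the rocker's outer half (away from the table numbers, rack +x), 26 mm from its hinge; about 73 mm above the worktop when locked, 63 mm when released. The rocker is a plain grey shallow V, 72 mm long along the bar, 40 mm wide, hinged across its middle.
- rocker_inner (a point): Point to press for locking: on top of the rocker's inner half (towards the table numbers), 26 mm from its hinge; about 63 mm above the worktop when locked, 73 mm when released. The stop's face plate beside it is 62 mm high.
- tab_face (a point): Point to push, along the rack's +x: centre of the ribbed face (looking to the rack's -x) of the metal side tab, an upright plate 8 mm thick that is part of the stop. It sticks out beside the rack from 32 to 78 mm off the bar's centre line (this point: 54 mm) and stands 24 to 62 mm above the worktop (this point: 43 mm).
- table_number_3: Oak table-number block, 29 mm thick along the rack, 43 mm wide, 72 mm high, standing loose on the rack's tray (top at 84 mm). Origin: centre of its underside. To be left alone.
- table_number_4: Oak table-number block, 33 mm thick along the rack, 44 mm wide, 72 mm high, standing loose on the rack's tray (top at 84 mm). Origin: centre of its underside. To be left alone.
- table_number_5: Oak table-number block, 24 mm thick along the rack, 41 mm wide, 72 mm high, standing loose on the rack's tray (top at 84 mm). Origin: centre of its underside. To be left alone.
- shot_glass: Small clear glass, 47 mm across, 58 mm high, loose on the worktop on the far side of the rack. Origin: centre of its underside. To be left alone.
- espresso_cup_2: Small espresso cup with a handle, 58 x 87 mm over the handle, 55 mm high, loose on the worktop on the near side of the rack beside the fence end. Origin: middle of its underside. To be left alone.

How it is judged:
On the way, in this order (a step that is already met when the one before it is completed fails the run):
1. the rocker's outer end is pressed down, which releases the ratchet, while the stop is still near where it was (value of joint rack_rocker above 0.3 rad and value of joint rack_stop below 0.06 m), for 0.2 s.
2. the stop is pushed fully home against the end stop with the ratchet released (value of joint rack_stop above 0.114 m and value of joint rack_rocker above 0.25 rad), for 0.2 s.
3. the rocker's inner end is pressed down again, the stop still home (value of joint rack_stop above 0.114 m and value of joint rack_rocker below 0.1 rad), for 0.2 s.
At the end, for the whole second after the job is handed in: The stop is at rest within 6 mm of the end of its travel (slide above 0.114 m), the rocker is locked (below 0.1 rad), and the table numbers, the glass and the cup stand upright (within 0.1 rad) and within 15 mm of where they were (all of step 3 and velocity of joint rack_stop between -0.01 and 0.01 m/s and angle between each of table_number_3, table_number_4, table_number_5, shot_glass, espresso_cup_2's own z axis and vertical below 0.1 rad and distance of each of table_number_3, table_number_4, table_number_5, shot_glass, espresso_cup_2 from where it was at the start of the episode below 0.015 m); the robot touches nothing.
It fails at once if the middle-thickness table number (29 mm) is moved 15 mm, lifted or tipped (distance of table_number_3 from where it was at the start of the episode above 0.015 m or angle between table_number_3's own z axis and vertical above 0.3 rad).
It fails at once if the thickest table number (33 mm) is moved 15 mm, lifted or tipped (distance of table_number_4 from where it was at the start of the episode above 0.015 m or angle between table_number_4's own z axis and vertical above 0.3 rad).
It fails at once if the thinnest table number (24 mm) is moved 15 mm, lifted or tipped (distance of table_number_5 from where it was at the start of the episode above 0.015 m or angle between table_number_5's own z axis and vertical above 0.3 rad).
It fails at once if the glass is moved 15 mm, lifted or tipped (distance of shot_glass from where it was at the start of the episode above 0.015 m or angle between shot_glass's own z axis and vertical above 0.3 rad).
It fails at once if the espresso cup is moved 15 mm, lifted or tipped (distance of espresso_cup_2 from where it was at the start of the episode above 0.015 m or angle between espresso_cup_2's own z axis and vertical above 0.3 rad).
It also fails if it takes over 48 s, if anything falls off the work surface, if the arm or the gripper's body presses on something with over 40 N, if the wrist force passes 120 N, or if a joint passes its speed limit or range.

### The arm

A 7-joint arm with a two-finger parallel gripper is mounted at the origin on a cart in front of the work surface, level with it; the furniture and walls round the work are solid. World frame = base frame: x ahead of the robot, y to its left, z up, the work surface at z = 0. Lengths are in m, angles in rad, forces in N, time in s.
With the tool pointing down it reaches from about 0.4 to 0.85 m from the base axis. Payload 4.5 kg.
Tool frame: the origin (TCP) lies midway between the tips of the shut fingers; the grasp point (between the pads) lies 19 mm behind it; z points along the fingers, y is the direction in which the jaws open and shut (so a half turn about z gives the same grasp; the last joint's range is limited). The gripper opens to 88 mm and grips with 3 to 60 N. Pads are 18 mm wide; open, the fingers measure 123 mm over their backs; the gripper's body (75 mm by 187 mm) begins 45 mm behind the grasp point.
Start: joints at [-1.199, 0.689, -0.195, 1.565, 0.157, 0.902, -0.215], TCP at [0.207, 0.59, 0.239] pointing down, gripper open.
Joint ranges: [-3.01, 3.01], [-0.46, 2.08], [-1.47, 1.51], [0.13, 2.56], [-1, 4.14], [0.04, 2.09], [-2.66, 2.66]. Speed limits (rad/s): [2.57, 2.57, 3.14, 3.14, 3.14, 3.14, 3.14].

### API

Orientations are given as a unit quaternion [x, y, z, w].
In Python, from plant import get_state, snapshot, finish_job, find_in gives the robot as it stands.
- The arm moves only by the shell command python3 -m creep 'ROWS' [OPENING] [FORCE]. ROWS is JSON, one flat list of numbers, 6 for each row, row after row: the shift along the tool's x, y, z in mm, then the turn, a rotation vector about the tool's x, y, z in degrees. In form: [tx, ty, tz, wx, wy, wz, tx, ty, tz, wx, wy, wz, ...]. A call has 1 to 5 rows; each row shifts and turns the pose as measured when the row begins, along the tool's axes as they then stand; what a row does not reach is not made up. A row lasts 1/12 s, in which the tool goes at most 41.7 mm and 7.16 degrees, less where a joint would pass 70% of its speed; a pose out of reach is approached as far as the arm can. A call is refused whole if a number of a shift passes 41.7 or a number of a turn 7.16, either way. A call with a gripper value outside its range is refused whole. OPENING is the finger opening in mm, from 0 to 88.1, set as the call begins (- or left out, the last holds). The fingers move at their own pace and stop on an object; FORCE is the grip in N (left out, the last holds). Time passes only in rows, so rows that do not move let the fingers close. It gives the time, the measured TCP pose, the force and the opening at its end, in the units of the state.
- get_state(): the state, without advancing time (a new reading comes with each control period).
- snapshot(name): name is "scene" or "top"; returns a dict with "color" (480x640x3 uint8, red, green, blue), "intrinsics" (3x3 intrinsics, pixels), "extrinsics" (4x4, takes a point from world to camera coordinates). Camera axes: x right, y down, z forward; pixel columns grow to the right and rows downward; lengths in m; the calibration is good to about 2 mm. A picture is of the moment at which its call begins. There is no depth.
- finish_job(): hands the job in, once; it reports no verdict.
Trained networks look in the newest picture that a camera, given by its name, has taken for a name from the list of things; names that differ only in an ending like _2 or _b are one class to them, and where a whole thing is asked for, a point or a joint stands for the part that bears it (a point fixed in the world has none). Each returns a list of dicts, best first, with "score" (0 to 1); they miss things now and then, are a little off and sometimes report something else, mostly with a low value. They report only what shows in the picture. A call takes as long as a camera call.
- find_in(thing, camera): "xy" ([column, row] in pixels, amid what is visible of it).
The state is a dict: "clock": time; "q": joint angles; "qd": joint speeds; "joint_torque": joint torques, N m; "tool_pos": TCP position; "eef_rot": TCP orientation; "contact_force": force on the tool from outside, world axes, zero at the start; "moment": the same for the moment, N m; "opening": opening from 0.0 (shut) to 1.0 (fully open).
Only numpy, scipy, OpenCV 4.12 (cv2) and the standard library are available. Lean on these libraries where they do the work, as an engineer would, in place of code of your own. Each camera call takes 0.05 s, during which the arm holds its last target.

## Working session

There is one attempt and no reset: what is moved stays moved. The work goes in short steps, Python scripts to look and compute and a shell command to move; the robot and the scene stay as the last step left them, time stands still between calls to the robot, and variables do not carry over. Pictures are saved under pics/ and viewed, and the job is handed in when it is done.

```bash
ls; mkdir -p pics
cat > h.py <<'E'
import numpy as np,cv2
from plant import get_state,snapshot,find_in,finish_job
def snap(cam,name):
    s=snapshot(cam); cv2.imwrite(f'pics/{name}.png',s['color'][:,:,::-1]); return np.array(s['intrinsics']),np.array(s['extrinsics'])
def ray(K,E,uv,z):
    d=np.linalg.inv(K)@[uv[0],uv[1],1]; R=E[:3,:3];t=E[:3,3]
    c=-R.T@t; d=R.T@d; return c+d*(z-c[2])/d[2]
def proj(K,E,p):
    q=K@(E[:3,:3]@np.array(p)+E[:3,3]); return q[:2]/q[2]
E
python3 - <<'E'
from h import *
np.set_printoptions(precision=4,suppress=True)
hs=dict(number_rack=.03,rocker_outer=.073,rocker_inner=.063,tab_face=.043,table_number_3=.084,table_number_4=.084,table_number_5=.084,shot_glass=.03,espresso_cup_2=.03)
for c in ['scene','top']:
    K,E=snap(c,c+'0'); print(c,K,E)
    np.savez(c,K=K,E=E)
    for n,h in hs.items():
        for r in find_in(n,c)[:2]: print(n,r['score'],r['xy'],ray(K,E,r['xy'],h))
s=get_state();print(s)
E
```

```text
pics
scene [[601.7605   0.     311.7373]
 [  0.     601.7605 247.0626]
 [  0.       0.       1.    ]] [[ 0.6897 -0.7241 -0.0036 -0.3511]
 [-0.3927 -0.3699 -0.842   0.2371]
 [ 0.6083  0.5822 -0.5395  0.6276]
 [ 0.      0.      0.      1.    ]]
number_rack 0.79 [316.1, 263.3] [ 0.497  -0.0207  0.03  ]
number_rack 0.72 [314.6, 238.0] [0.5477 0.0303 0.03  ]
rocker_outer 0.89 [317.0, 236.6] [ 0.5026 -0.0172  0.073 ]
rocker_inner 0.79 [316.5, 240.9] [ 0.505  -0.0139  0.063 ]
tab_face 0.8 [320.0, 252.9] [ 0.5072 -0.0191  0.043 ]
table_number_3 0.94 [387.4, 268.6] [ 0.4946 -0.1522  0.084 ]
table_number_3 0.83 [363.0, 265.2] [ 0.4786 -0.1237  0.084 ]
table_number_4 0.94 [387.4, 268.6] [ 0.4946 -0.1522  0.084 ]
table_number_4 0.83 [363.0, 265.2] [ 0.4786 -0.1237  0.084 ]
table_number_5 0.94 [387.4, 268.6] [ 0.4946 -0.1522  0.084 ]
table_number_5 0.83 [363.0, 265.2] [ 0.4786 -0.1237  0.084 ]
shot_glass 0.62 [350.8, 233.2] [ 0.5986 -0.0022  0.03  ]
espresso_cup_2 0.96 [360.4, 321.9] [ 0.4375 -0.1562  0.03  ]
top [[493.2998   0.     318.9808]
 [  0.     493.2998 231.6288]
 [  0.       0.       1.
[... 715 characters left out ...]
.5194 -0.0904  0.084 ]
table_number_5 0.67 [384.8, 198.4] [ 0.5318 -0.1541  0.084 ]
shot_glass 0.64 [303.7, 172.6] [ 0.5881 -0.0129  0.03  ]
espresso_cup_2 0.92 [388.1, 258.9] [ 0.4347 -0.168   0.03  ]
{'clock': 1.0, 'q': array([-1.1992,  0.689 , -0.1946,  1.5653,  0.1573,  0.9025, -0.2151]), 'qd': array([ 0.0004, -0.0004,  0.    , -0.0011, -0.0005,  0.0002, -0.0014]), 'joint_torque': array([ -0.0005, -52.7502,  -1.267 , -15.3742,  -0.0518,  -0.0009,
         0.    ]), 'tool_pos': array([0.2071, 0.5897, 0.2388]), 'eef_rot': array([0.1681, 0.9858, 0.0001, 0.    ]), 'contact_force': array([-0.396 , -0.1285, -0.9548]), 'moment': array([-0.0322,  0.0432,  0.0162]), 'opening': 1.0030134377258466}
```

Run:
```python
import cv2
a=cv2.imread('pics/top0.png')[150:300,200:430];cv2.imwrite('pics/top0c.png',cv2.resize(a,None,fx=3.4,fy=3.4,interpolation=cv2.INTER_CUBIC))
a=cv2.imread('pics/scene0.png')[170:370,230:470];cv2.imwrite('pics/scene0c.png',cv2.resize(a,None,fx=3,fy=3,interpolation=cv2.INTER_CUBIC))
```

```text
(no output)
```

View pics/top0c.png

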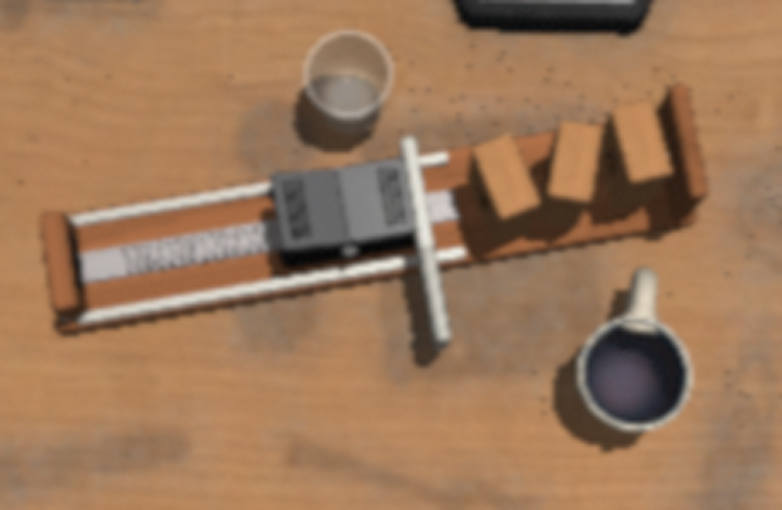

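View pics/scene0c.png

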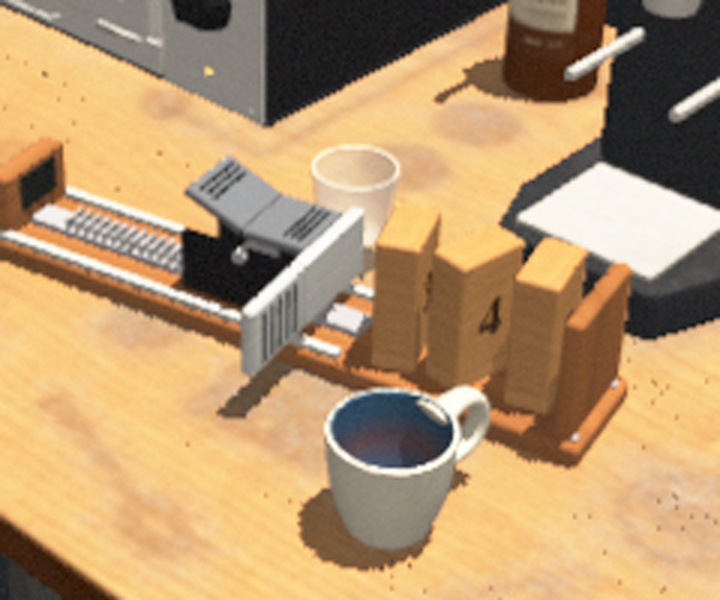

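View pics/scene0.png

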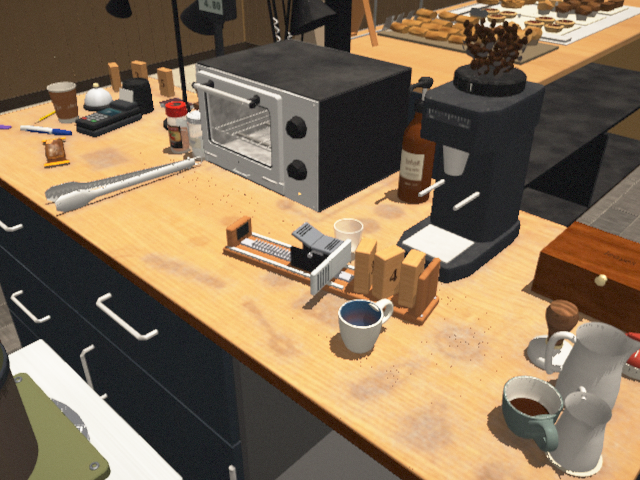

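Run:
```python
import cv2
def z(n,o,x0,y0,x1,y1,f):
    a=cv2.imread(f'pics/{n}.png')[y0:y1,x0:x1];cv2.imwrite(f'pics/{o}.png',cv2.resize(a,None,fx=f,fy=f,interpolation=cv2.INTER_CUBIC))
z('top0','a1',205,180,335,260,6)
z('top0','a2',310,165,420,245,7)
z('scene0','a3',220,210,350,310,6)
```

```text
(no output)
```

View pics/a1.png

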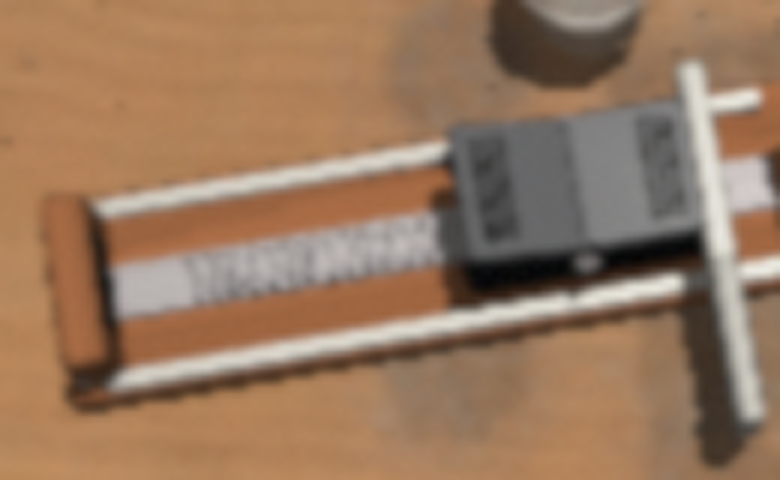

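View pics/a2.png

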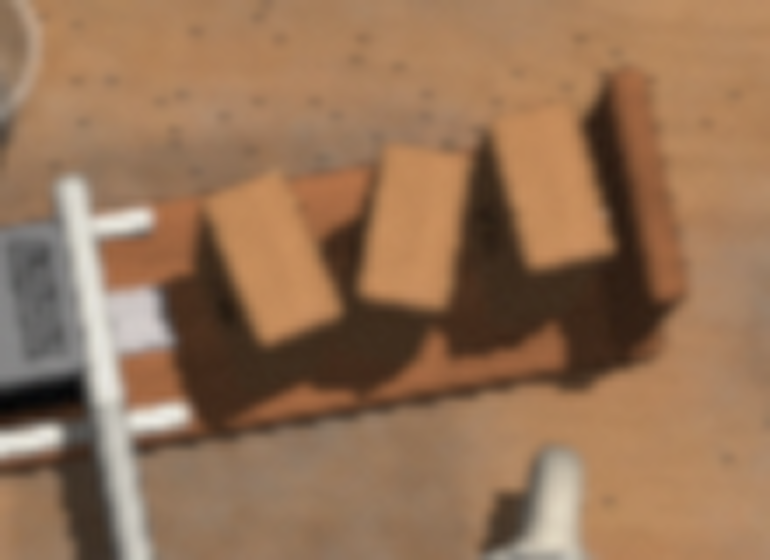

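View pics/a3.png

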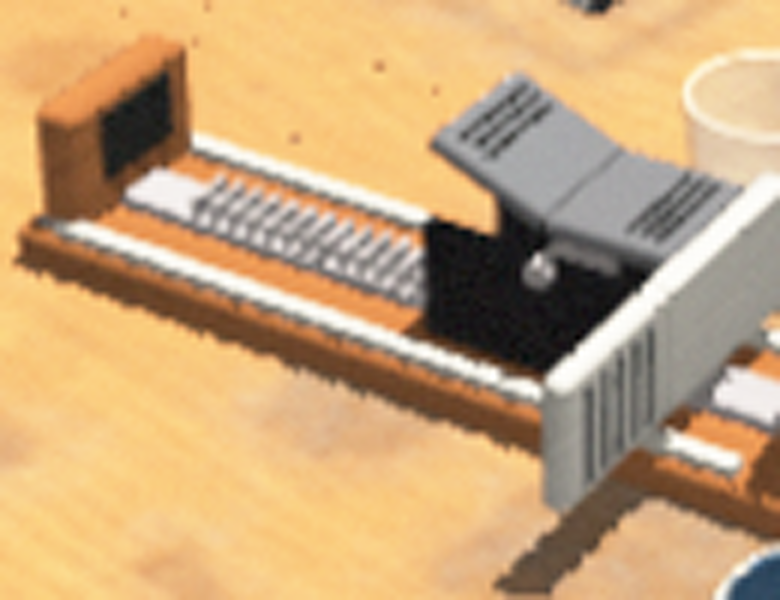

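Run:
```python
from h import *
np.set_printoptions(precision=4,suppress=True)
T=np.load('top.npz');S=np.load('scene.npz')
def a1(u,v,z):return ray(T['K'],T['E'],(205+u/6-.42,180+v/6-.42),z)[:2]
def a2(u,v,z):return ray(T['K'],T['E'],(310+u/7-.43,165+v/7-.43),z)[:2]
def a3(u,v,z):return ray(S['K'],S['E'],(220+u/6-.42,210+v/6-.42),z)[:2]
L=a1(75,402,.004);R=a2(657,358,.004);d=L-R;print('tray near',L,R,np.linalg.norm(d))
L3=a3(18,262,.001);print('L scene',L3)
ux=d/np.linalg.norm(d);uy=np.array([-ux[1],ux[0]]); print(np.degrees(np.arctan2(ux[1],ux[0])),uy)
if uy[0]>0: uy=-uy
c=(L+R)/2-32*uy/1000; print('c',c,uy)
def rk(p):return np.array([(p-c)@ux,(p-c)@uy])*1000
for n,p in dict(es1=a1(45,198,.048),es2=a1(68,372,.048),tabnr=a1(762,412,.062),tabnl=a1(742,420,.062),tabfr=a1(706,68,.062),tabfl=a1(682,68,.062),rof=a1(452,128,.077),ron=a1(475,258,.077),hf=a1(567,112,.063),hn=a1(585,252,.063),
 s_tabtop=a3(548,392,.062),s_rof=a3(515,75,.077),s_ron=a3(435,145,.077),s_hf=a3(625,152,.063),s_hn=a3(545,215,.063),fence=a2(612,75,.078),fencen=a2(665,300,.078),es_s=a3(38,118,.048)).items(): print(n,p,rk(p))
for n,xy in dict(tn5=(205,200),cup=0) .items():
  pass
```

```text
tray near [0.4508 0.1419] [ 0.5187 -0.1993] 0.3478839655785505
L scene [0.4449 0.1391]
101.25471060477818 [-0.9808 -0.1952]
c [ 0.5161 -0.0225] [-0.9808 -0.1952]
es1 [0.5054 0.1452] [166.5153 -22.2263]
es2 [0.4541 0.1352] [166.7285  30.0301]
tabnr [ 0.4467 -0.0666] [-29.7156  76.6692]
tabnl [ 0.4442 -0.061 ] [-23.695   77.9908]
tabfr [ 0.547  -0.0477] [-30.7508 -25.371 ]
tabfl [ 0.5468 -0.0407] [-23.8647 -26.5261]
rof [0.5236 0.0241] [ 44.234  -16.4409]
ron [0.4862 0.016 ] [43.588  21.7912]
hf [ 0.5324 -0.0078] [ 11.217  -18.8914]
hn [ 0.4914 -0.0145] [12.6836 22.6679]
s_tabtop [ 0.4373 -0.0671] [-28.4085  86.0314]
s_rof [0.5164 0.0198] [41.4241 -8.4998]
s_ron [0.4786 0.0104] [39.6048 30.3821]
s_hf [ 0.5249 -0.0102] [ 10.3122 -11.0189]
s_hn [ 0.4898 -0.016 ] [11.5379 24.4952]
fence [ 0.5745 -0.1755] [-161.4854  -27.4551]
fencen [ 0.5184 -0.1887] [-163.462    30.1382]
es_s [0.4496 0.1305] [163.0063  35.3596]
```

```bash
python3 - <<'E'
from h import *
S=np.load('scene.npz')
for uv in [(318,205),(318,190),(400,240),(440,275),(200,165)]: print(uv,ray(S['K'],S['E'],uv,0))
E
python3 -m creep '[0,0,0,0,0,6.6,0,0,0,0,0,6.6,0,0,0,0,0,6.6,0,0,0,0,0,6.6,0,0,0,0,0,6.6]' 0 20
python3 -m creep '[0,0,0,0,0,6.6,0,0,0,0,0,6.6,0,0,0,0,0,6.6,0,0,0,0,0,6.6]'
```

```text
(318, 205) [0.67171087 0.13887839 0.        ]
(318, 190) [0.71593521 0.18027322 0.        ]
(400, 240) [ 0.67675649 -0.04542696  0.        ]
(440, 275) [ 0.63664359 -0.15129281  0.        ]
(200, 165) [0.62949832 0.43947997 0.        ]
clock: 1.42
tool_pos: [0.2073, 0.5896, 0.2387]
eef_rot: [0.452, 0.892, -0.0, -0.001]
contact_force: [0.4, -0.6, -0.4]
opening: 0.647
clock: 1.75
tool_pos: [0.2068, 0.5898, 0.2389]
eef_rot: [0.653, 0.758, -0.0, -0.001]
contact_force: [-0.4, 0.4, 0.3]
opening: 0.34
```

```bash
cat > to.py <<'E'
import sys
from h import *
from scipy.spatial.transform import Rotation as R
s=get_state();r=R.from_quat(s['eef_rot'])
np.set_printoptions(precision=2,suppress=True)
yaw=np.radians(101.25);ux=np.array([np.cos(yaw),np.sin(yaw),0]);z=np.array([0,0,-1.]);uy=np.cross(z,ux)
D=R.from_matrix(np.c_[ux,uy,z])
C=np.array([.5131,-.0231,0])   # rack origin
p=s['tool_pos'];d=p-C; RY=np.array([-np.sin(yaw),np.cos(yaw),0]);RY=RY if RY[0]<0 else -RY
print('t %.2f'%s['clock'],'rack mm',1000*np.array([d@ux,d@RY,p[2]]),'F rack',[round(float(s['contact_force']@v),1) for v in (ux,RY,[0,0,1])],'open',round(s['opening'],2))
print('turn needed tool deg',np.degrees((r.inv()*D).as_rotvec()))
if len(sys.argv)>3:
    t=[float(v)/1000 for v in sys.argv[1:4]]
    print('shift tool mm',1000*r.inv().apply(C+t[0]*ux+t[1]*RY+[0,0,t[2]]-p))
E
python3 to.py 36 0 150
```

```text
t 1.75 rack mm [660.9  180.83 238.91] F rack [0.5, 0.4, 0.3] open 0.34
turn needed tool deg [-0.1  -0.09 -2.73]
shift tool mm [-615.7   210.55   87.65]
```

```bash
python3 -m creep '[-38,13,0,0,0,-2.7,-38,13,0,0,0,0,-38,13,0,0,0,0,-38,13,0,0,0,0,-38,13,0,0,0,0]'
python3 -m creep '[-38,13,5,0,0,0,-38,13,5,0,0,0,-38,13,5,0,0,0,-38,13,5,0,0,0,-38,13,5,0,0,0]'
python3 to.py 36 0 130
```

```text
clock: 2.17
tool_pos: [0.2995, 0.4216, 0.2364]
eef_rot: [0.628, 0.779, 0.003, -0.006]
contact_force: [1.7, -0.9, -0.7]
opening: 0.003
clock: 2.58
tool_pos: [0.407, 0.2445, 0.2102]
eef_rot: [0.626, 0.78, 0.006, -0.006]
contact_force: [1.2, 0.4, -0.6]
opening: -0.0
t 2.58 rack mm [283.19  51.82 210.19] F rack [0.1, -1.3, -0.6] open -0.0
turn needed tool deg [ 0.17 -0.96  1.25]
shift tool mm [-249.57   46.19   76.16]
```

```bash
python3 -m creep '[-38,7,10,0,0,1.2,-38,7,10,0,-0.5,0,-38,7,10,0,-0.5,0,-38,7,10,0,0,0,-38,7,10,0,0,0]'
python3 to.py 36 0 110
```

```text
clock: 3.0
tool_pos: [0.4856, 0.059, 0.1588]
eef_rot: [0.634, 0.773, 0.005, 0.003]
contact_force: [1.3, 0.9, -0.7]
opening: 0.007
t 3.00 rack mm [ 85.92  10.91 158.8 ] F rack [0.7, -1.4, -0.7] open 0.01
turn needed tool deg [ 0.68 -0.08  0.02]
shift tool mm [-49.99  10.32  48.85]
```

```bash
python3 -m creep '[-26,5,15,0.4,0,0,-22,5,15,0.3,0,0,0,0,5,0,0,0,0,0,0,0,0,0]'
python3 to.py 36 0 85
python3 - <<'E'
from h import *
snap('top','t1');snap('scene','s1')
a=cv2.imread('pics/t1.png')[150:270,200:400];b=cv2.imread('pics/s1.png')[170:310,220:420]
cv2.imwrite('pics/m1.png',np.vstack([cv2.resize(a,(500,300),interpolation=2),cv2.resize(b,(428,300),interpolation=2) if 0 else cv2.resize(b,(500,300),interpolation=2)]))
E
```

```text
clock: 3.33
tool_pos: [0.5092, -0.0003, 0.1213]
eef_rot: [0.641, 0.768, -0.001, 0.002]
contact_force: [-1.2, 1.0, 0.6]
opening: 0.006
t 3.33 rack mm [ 23.13  -0.6  121.35] F rack [1.2, 1.0, 0.6] open 0.01
turn needed tool deg [ 0.08  0.25 -0.97]
shift tool mm [13.01 -0.87 36.29]
```

View pics/m1.png

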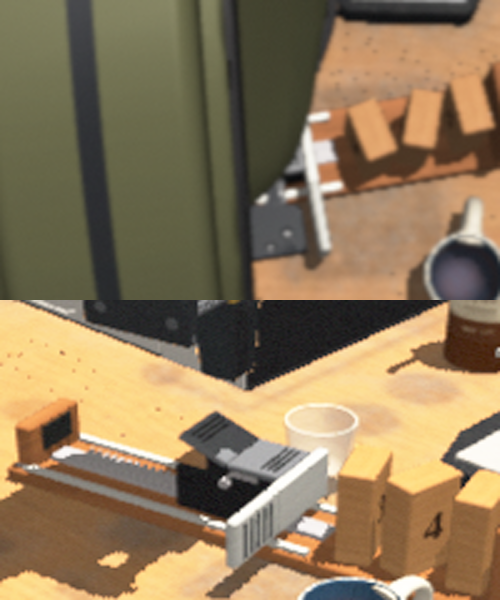

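```bash
python3 -m creep '[13,0,15,0,0,-1,0,0,15,0,0,0,0,0,0,0,0,0]'
python3 to.py 36 0 85
python3 - <<'E'
from h import *
snap('scene','s2')
b=cv2.imread('pics/s2.png')[140:310,200:420]
cv2.imwrite('pics/m2.png',cv2.resize(b,None,fx=3.5,fy=3.5,interpolation=2))
E
```

```text
clock: 3.68
tool_pos: [0.5082, 0.0183, 0.0944]
eef_rot: [0.631, 0.776, 0.002, 0.004]
contact_force: [0.9, -0.2, -0.5]
opening: 0.008
t 3.68 rack mm [41.61 -3.23 94.35] F rack [-0.4, -0.9, -0.5] open 0.01
turn needed tool deg [0.48 0.16 0.51]
shift tool mm [-5.55 -3.36  9.34]
```

View pics/m2.png

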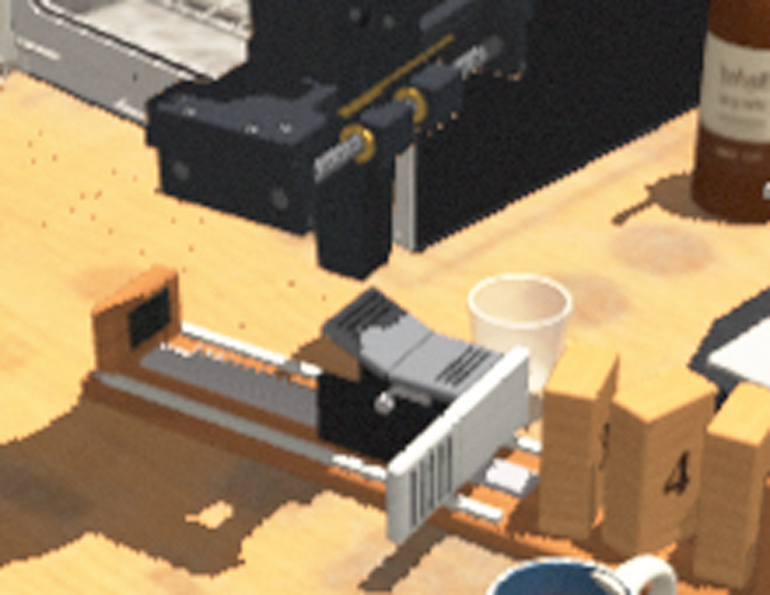

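Run:
```python
from h import *
S=np.load('scene.npz');K,E=S['K'],S['E']
p=get_state()['tool_pos']
f=lambda q:(proj(K,E,q)-[200,140])*3.5
print('tcp',f(p),'dropped to .073',f([p[0],p[1],.073]))
a=np.radians(101.25);ux=np.array([np.cos(a),np.sin(a)]);uy=np.array([-np.sin(a),np.cos(a)])
C=np.array([.5131,-.0231])
for n,x,y,z in [('rof',45,-20,.076),('ron',45,20,.076),('mid',36,0,.073),('hingef',10,-20,.063),('hingen',10,20,.063),('inn',-23,20,.063)]:
    print(n,f([*(C+ux*x/1000+uy*y/1000),z]))
```

```text
tcp [356.80589368 257.29901705] dropped to .073 [357.44793904 302.43457387]
rof [372.59051769 278.80542101]
ron [321.41735282 318.9731074 ]
mid [365.04070486 310.26428475]
hingef [440.87217627 326.33970752]
hingen [391.38553678 368.43865369]
inn [459.05525798 391.25444189]
```

```bash
python3 -m creep '[-7,-5,10,0.4,0,0,-2,-1,5,0,0,0,0,0,0,0,0,0]'
python3 to.py 33 3 66
```

```text
clock: 3.98
tool_pos: [0.5053, 0.0109, 0.0817]
eef_rot: [0.629, 0.778, 0.002, 0.003]
contact_force: [-0.3, -0.1, 0.2]
opening: 0.002
t 3.98 rack mm [34.82  0.99 81.73] F rack [-0.1, 0.3, 0.2] open 0.0
turn needed tool deg [0.34 0.1  0.82]
shift tool mm [-1.77 -2.13 15.72]
```

```bash
python3 -m creep '[-2,-2,8,0.3,0,0.5,0,0,5,0,0,0,0,0,4,0,0,0]'
python3 to.py 33 3 63
```

```text
clock: 4.23
tool_pos: [0.5047, 0.0082, 0.065]
eef_rot: [0.633, 0.774, 0.001, 0.002]
contact_force: [-1.1, 1.2, 3.9]
opening: 0.009
t 4.23 rack mm [32.35  2.13 65.04] F rack [1.4, 0.8, 3.9] open 0.01
turn needed tool deg [0.19 0.09 0.21]
shift tool mm [ 0.65 -0.88  2.03]
```

```bash
python3 -m creep '[0,0,3,0,0,0,0,0,2,0,0,0,0,0,1,0,0,0,0,0,0,0,0,0]'
python3 to.py 33 3 63
```

```text
clock: 4.57
tool_pos: [0.5048, 0.0081, 0.0635]
eef_rot: [0.633, 0.774, 0.002, 0.003]
contact_force: [-0.7, -0.5, -0.5]
opening: -0.001
t 4.57 rack mm [32.19  2.05 63.46] F rack [-0.4, 0.8, -0.5] open -0.0
turn needed tool deg [0.34 0.13 0.17]
shift tool mm [ 0.81 -0.95  0.45]
```

```bash
python3 -m creep '[0,0,4,0,0,0,0,0,4,0,0,0,0,0,3,0,0,0]'
python3 to.py 33 3 63
python3 -m creep '[0,0,2,0,0,0,0,0,2,0,0,0,0,0,2,0,0,0]'
python3 to.py 33 3 63
python3 - <<'E'
from h import *
snap('scene','s3')
b=cv2.imread('pics/s3.png')[140:310,200:420]
cv2.imwrite('pics/m3.png',cv2.resize(b,None,fx=3.5,fy=3.5,interpolation=2))
E
```

```text
clock: 4.82
tool_pos: [0.5056, 0.0063, 0.0623]
eef_rot: [0.634, 0.773, 0.003, 0.006]
contact_force: [-5.9, 0.5, 33.9]
opening: 0.001
t 4.82 rack mm [30.31  1.66 62.31] F rack [1.7, 5.6, 33.9] open 0.0
turn needed tool deg [0.67 0.34 0.04]
shift tool mm [ 2.68 -1.33 -0.72]
clock: 5.07
tool_pos: [0.5055, 0.0061, 0.0624]
eef_rot: [0.634, 0.773, 0.004, 0.008]
contact_force: [-5.6, 0.6, 29.0]
opening: 0.003
t 5.07 rack mm [30.13  1.73 62.41] F rack [1.7, 5.3, 29.0] open 0.0
turn needed tool deg [0.91 0.4  0.02]
shift tool mm [ 2.87 -1.26 -0.63]
```

View pics/m3.png

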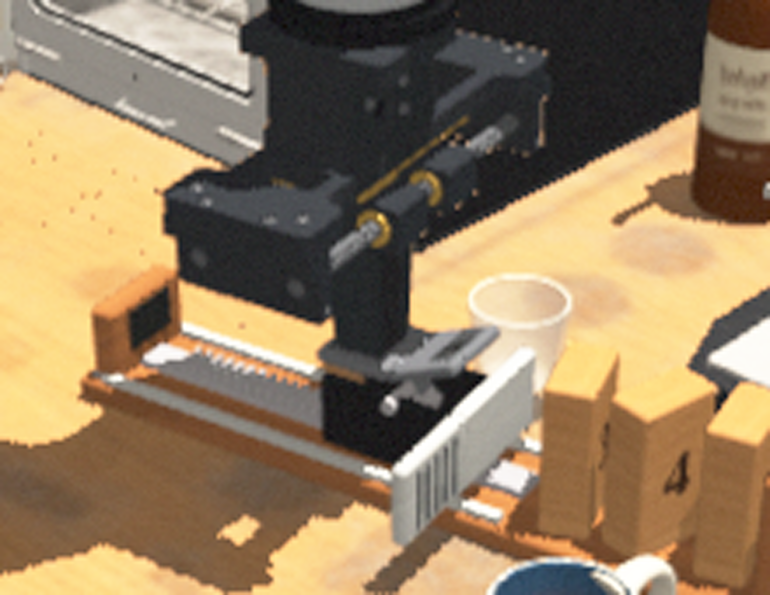

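```bash
python3 -m creep '[0,0,-20,0.5,0,0,0,0,-20,0,0.3,0,-10,-10,-5,0,0,0]'
python3 to.py -60 58 105
```

```text
clock: 5.37
tool_pos: [0.4982, -0.0033, 0.1076]
eef_rot: [0.633, 0.774, 0.003, 0.003]
contact_force: [0.2, 0.1, -0.3]
opening: 0.007
t 5.37 rack mm [ 22.3   10.75 107.62] F rack [0.1, -0.2, -0.3] open 0.01
turn needed tool deg [0.46 0.03 0.25]
shift tool mm [-82.1  -47.63   2.27]
```

```bash
python3 -m creep '[-15,-20,0,0.4,0,0,-22,-16,0,0,0,0,-22,-8,0,0,0,0,-10,0,0,0,0,0,0,0,0,0,0,0]'
python3 to.py -60 58 80
```

```text
clock: 5.78
tool_pos: [0.4625, -0.0881, 0.1057]
eef_rot: [0.634, 0.773, -0.002, 0.0]
contact_force: [0.3, 0.4, 0.3]
opening: 0.008
t 5.78 rack mm [-53.93  62.32 105.66] F rack [0.3, -0.3, 0.3] open 0.01
turn needed tool deg [-0.16  0.14  0.08]
shift tool mm [-6.02  4.38 25.67]
```

```bash
python3 -m creep '[-6,3,10,0,0,0,0,1,10,0,0,0,0,0,0,0,0,0]'
python3 to.py -60 58 40
python3 - <<'E'
from h import *
snap('scene','s4');snap('top','t4')
b=cv2.imread('pics/s4.png')[150:310,220:420];a=cv2.imread('pics/t4.png')[150:270,200:400]
cv2.imwrite('pics/m4.png',np.vstack([cv2.resize(b,None,fx=2.6,fy=2.0,interpolation=2),cv2.resize(a,None,fx=2.6,fy=2,interpolation=2)]))
E
```

```text
clock: 6.03
tool_pos: [0.4663, -0.0946, 0.0825]
eef_rot: [0.635, 0.773, -0.002, -0.001]
contact_force: [-0.4, -0.5, 1.0]
opening: 0.007
t 6.03 rack mm [-60.96  59.8   82.52] F rack [-0.5, 0.5, 1.0] open 0.01
turn needed tool deg [-0.25  0.11 -0.04]
shift tool mm [ 1.04  1.99 42.51]
```

View pics/m4.png

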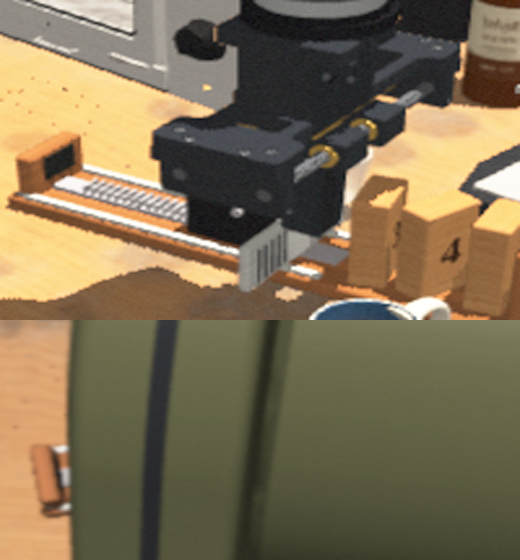

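Run:
```python
from h import *
S=np.load('scene.npz');K,E=S['K'],S['E']
p=get_state()['tool_pos']
a=np.radians(101.25);ux=np.array([np.cos(a),np.sin(a),0]);uy=np.array([-np.sin(a),np.cos(a),0])
b=cv2.imread('pics/s4.png')[190:310,260:420];b=cv2.resize(b,None,fx=5,fy=5,interpolation=2)
f=lambda q:((proj(K,E,q)-[260,190])*5).astype(int)
for z,c in ((p[2],(255,0,255)),(.040,(0,255,0))):
    q=[f([*p[:2],z]+ux*.009*i+uy*.0175*j) for i,j in((1,1),(1,-1),(-1,-1),(-1,1))]
    cv2.polylines(b,[np.array(q)],True,c,1)
cv2.imwrite('pics/m5.png',b)
```

```text
(no output)
```

View pics/m5.png

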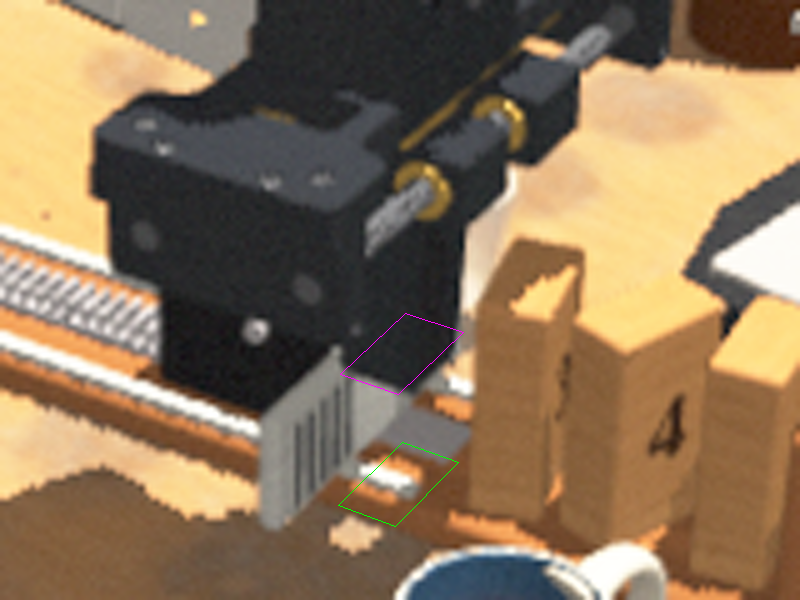

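```bash
python3 -m creep '[0,0,15,0,0,0,0,0,12,0,0,0,0,0,10,0,0,0,0,0,0,0,0,0]'
python3 to.py -60 58 40
```

```text
clock: 6.47
tool_pos: [0.4682, -0.0909, 0.0453]
eef_rot: [0.632, 0.775, -0.001, 0.0]
contact_force: [-0.2, -0.5, 0.5]
opening: 0.005
t 6.47 rack mm [-57.77  57.3   45.28] F rack [-0.5, 0.3, 0.5] open 0.0
turn needed tool deg [-0.05  0.07  0.34]
shift tool mm [-2.22 -0.71  5.29]
```

```bash
python3 -m creep '[6,0,2,0,0,0,6,0,0,0,0,0,6,0,0,0,0,0,6,0,0,0,0,0]'
python3 to.py 0 57 43
python3 -m creep '[7,0,0,0,0,0,7,0,0,0,0,0,7,0,0,0,0,0,7,0,0,0,0,0]'
python3 to.py 0 57 43
```

```text
clock: 6.8
tool_pos: [0.4636, -0.0665, 0.0436]
eef_rot: [0.633, 0.774, -0.001, 0.001]
contact_force: [0.6, -3.0, -1.7]
opening: 0.006
t 6.80 rack mm [-32.92  57.07  43.58] F rack [-3.0, 0.0, -1.7] open 0.01
turn needed tool deg [-0.01  0.17  0.27]
shift tool mm [32.92  0.22  0.48]
clock: 7.13
tool_pos: [0.4577, -0.0374, 0.0445]
eef_rot: [0.633, 0.774, -0.001, 0.002]
contact_force: [0.5, -2.7, -1.9]
opening: 0.001
t 7.13 rack mm [-3.26 57.09 44.52] F rack [-2.7, 0.1, -1.9] open 0.0
turn needed tool deg [0.06 0.3  0.2 ]
shift tool mm [3.27 0.09 1.5 ]
```

Sliding freely at about 3 N.

```bash
python3 -m creep '[8,0,1,0,0,0,8,0,0,0,0,0,8,0,0,0,0,0,8,0,0,0,0,0]'
python3 to.py 60 57 43
python3 -m creep '[6,0,1,0,0,0,6,0,0,0,0,0,6,0,0,0,0,0]'
python3 to.py 60 57 43
```

```text
clock: 7.47
tool_pos: [0.4508, -0.003, 0.0437]
eef_rot: [0.633, 0.774, -0.001, 0.003]
contact_force: [0.7, -2.7, 1.1]
opening: 0.005
t 7.47 rack mm [31.91 57.22 43.72] F rack [-2.8, -0.1, 1.1] open 0.0
turn needed tool deg [0.09 0.33 0.17]
shift tool mm [28.1   0.3   0.56]
clock: 7.72
tool_pos: [0.4466, 0.0177, 0.0427]
eef_rot: [0.633, 0.774, -0.001, 0.003]
contact_force: [1.1, -2.9, 2.0]
opening: 0.006
t 7.72 rack mm [52.97 57.22 42.68] F rack [-3.1, -0.6, 2.0] open 0.01
turn needed tool deg [0.11 0.3  0.25]
shift tool mm [ 7.02  0.25 -0.35]
```

```bash
python3 -m creep '[5,0,0,0,0,0,5,0,0,0,0,0,5,0,0,0,0,0]'
python3 to.py
python3 -m creep '[5,0,0,0,0,0,5,0,0,0,0,0,5,0,0,0,0,0]'
python3 to.py
```

```text
clock: 7.97
tool_pos: [0.4443, 0.0285, 0.0429]
eef_rot: [0.635, 0.772, -0.004, 0.005]
contact_force: [7.4, -27.0, -2.9]
opening: 0.007
t 7.97 rack mm [64.03 57.39 42.93] F rack [-27.9, -2.0, -2.9] open 0.01
turn needed tool deg [-0.04  0.71 -0.16]
clock: 8.22
tool_pos: [0.4442, 0.0277, 0.0431]
eef_rot: [0.644, 0.765, -0.012, 0.012]
contact_force: [3.5, -14.4, -1.2]
opening: 0.006
t 8.22 rack mm [63.27 57.64 43.15] F rack [-14.8, -0.7, -1.2] open 0.01
turn needed tool deg [-0.16  1.94 -1.39]
```

```bash
python3 -m creep '[-10,0,0,0,0.7,-0.5,-8,0,-15,0,0.7,-0.5,0,0,-25,0,0.5,-0.4,0,0,-25,0,0,0]'
python3 to.py 92 3 105
```

```text
clock: 8.55
tool_pos: [0.4455, 0.0103, 0.1065]
eef_rot: [0.634, 0.774, -0.005, -0.003]
contact_force: [0.4, 1.0, 1.2]
opening: 0.004
t 8.55 rack mm [ 45.91  59.82 106.52] F rack [0.9, -0.6, 1.2] open 0.0
turn needed tool deg [-0.7   0.1   0.12]
shift tool mm [45.97 56.93  0.74]
```

```bash
python3 -m creep '[12,15,-2,-0.4,0,0,15,18,0,0,0,0,12,15,0,0,0,0,0,0,0,0,0,0]'
python3 to.py 92 3 90
python3 - <<'E'
from h import *
S=np.load('scene.npz');K,E=S['K'],S['E']
snap('scene','s6')
p=get_state()['tool_pos']
a=np.radians(101.25);ux=np.array([np.cos(a),np.sin(a),0]);uy=np.array([-np.sin(a),np.cos(a),0])
b=cv2.imread('pics/s6.png')[170:300,210:370];b=cv2.resize(b,None,fx=5,fy=4.5,interpolation=2)
f=lambda q:((proj(K,E,q)-[210,170])*[5,4.5]).astype(int)
for z,c in ((p[2],(255,0,255)),(.072,(0,255,0))):
    q=[f([*p[:2],z]+ux*.009*i+uy*.0175*j) for i,j in((1,1),(1,-1),(-1,-1),(-1,1))]
    cv2.polylines(b,[np.array(q)],True,c,1)
cv2.imwrite('pics/m6.png',b)
E
```

```text
clock: 8.88
tool_pos: [0.4872, 0.0612, 0.1137]
eef_rot: [0.635, 0.773, 0.001, 0.0]
contact_force: [1.4, 0.4, 0.3]
opening: 0.005
t 8.88 rack mm [ 87.75   8.97 113.71] F rack [0.1, -1.5, 0.3] open 0.01
turn needed tool deg [ 0.13 -0.08 -0.05]
shift tool mm [ 4.23  5.91 23.73]
```

View pics/m6.png

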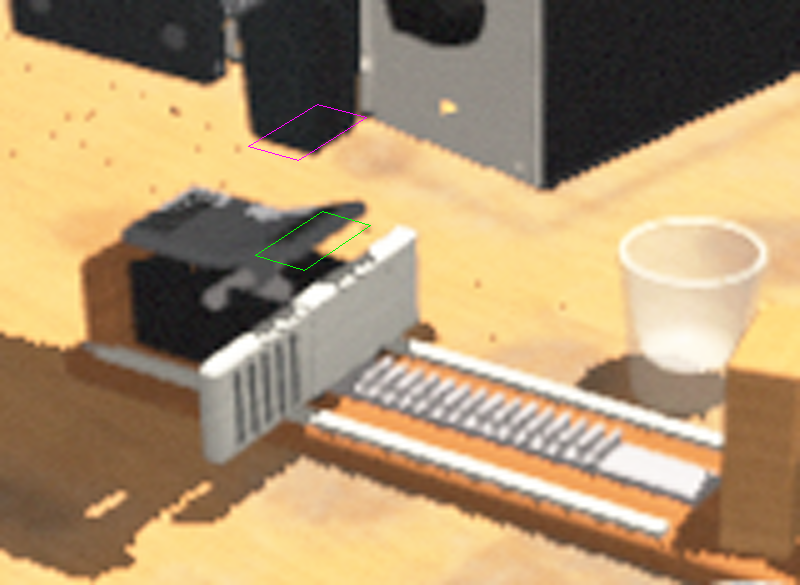

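```bash
python3 -m creep '[4,5,10,0,0,0,0,0,10,0,0,0,0,0,0,0,0,0]'
python3 to.py 92 3 80
python3 - <<'E'
from h import *
S=np.load('scene.npz');K,E=S['K'],S['E']
snap('scene','s7')
p=get_state()['tool_pos']
a=np.radians(101.25);ux=np.array([np.cos(a),np.sin(a),0]);uy=np.array([-np.sin(a),np.cos(a),0])
b=cv2.imread('pics/s7.png')[180:270,210:310];b=cv2.resize(b,None,fx=7,fy=6.5,interpolation=2)
f=lambda q:((proj(K,E,q)-[210,180])*[7,6.5]).astype(int)
for z,c in ((.075,(0,255,0)),):
    q=[f([*p[:2],z]+ux*.009*i+uy*.0175*j) for i,j in((1,1),(1,-1),(-1,-1),(-1,1))]
    cv2.polylines(b,[np.array(q)],True,c,1)
cv2.imwrite('pics/m7.png',b)
E
```

```text
clock: 9.18
tool_pos: [0.4872, 0.0634, 0.0914]
eef_rot: [0.635, 0.772, -0.002, -0.001]
contact_force: [0.2, -0.2, 0.1]
opening: 0.004
t 9.18 rack mm [89.89  8.57 91.42] F rack [-0.2, -0.1, 0.1] open 0.0
turn needed tool deg [-0.24  0.04 -0.11]
shift tool mm [ 2.13  5.61 11.39]
```

View pics/m7.png

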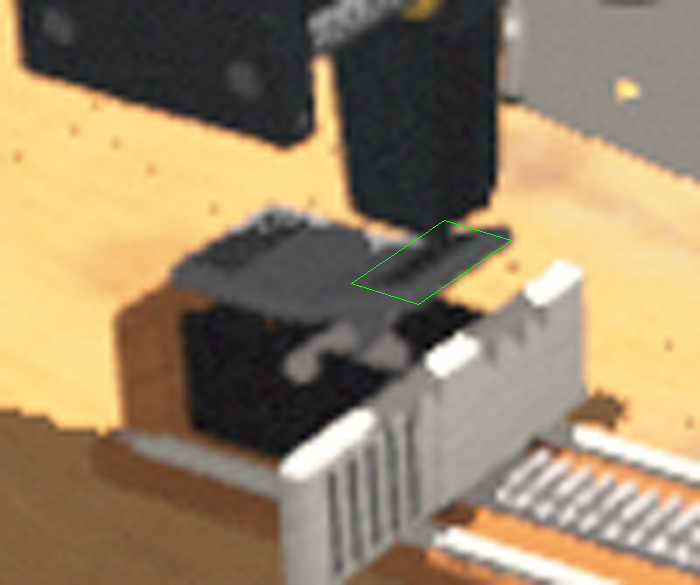

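```bash
python3 -m creep '[2,4,10,0,0,0,0,0,8,0,0,0,0,0,6,0,0,0,0,0,4,0,0,0]'
python3 to.py 92 3 63
python3 -m creep '[0,0,4,0,0,0,0,0,4,0,0,0,0,0,3,0,0,0]'
python3 to.py 92 3 63
```

```text
clock: 9.57
tool_pos: [0.491, 0.0635, 0.062]
eef_rot: [0.636, 0.771, -0.003, 0.0]
contact_force: [-7.9, -0.2, 68.6]
opening: 0.002
t 9.57 rack mm [89.21  4.83 62.02] F rack [1.3, 7.8, 68.6] open 0.0
turn needed tool deg [-0.23  0.2  -0.3 ]
shift tool mm [ 2.8   1.81 -1.  ]
clock: 9.82
tool_pos: [0.491, 0.0632, 0.0628]
eef_rot: [0.636, 0.771, -0.001, 0.004]
contact_force: [-4.6, -0.5, 29.4]
opening: 0.004
t 9.82 rack mm [88.91  4.83 62.75] F rack [0.4, 4.6, 29.4] open 0.0
turn needed tool deg [ 0.21  0.4  -0.3 ]
shift tool mm [ 3.09  1.82 -0.26]
```

```bash
python3 -m creep '[0,0,0,0,0,0,0,0,-20,0,0,0,0,0,-30,0,0,0,0,0,-30,0,0,0]'
python3 -m creep '[30,-15,-20,0,0,0,35,-15,0,0,0,0,38,-15,0,0,0,0,38,-15,0,0,0,0,38,-15,0,0,0,0]'
python3 -m creep '[38,-15,0,0,0,0,38,-15,0,0,0,0,38,-15,0,0,0,0,38,-15,0,0,0,0,0,0,0,0,0,0]'
python3 - <<'E'
from h import *
snap('scene','s8');snap('top','t8')
for c,n in(('scene','s8'),('top','t8')):
  for t in('shot_glass','espresso_cup_2','table_number_3'):print(c,t,[(r['score'],r['xy']) for r in find_in(t,c)[:3]])
b=cv2.imread('pics/s8.png')[180:370,210:450];a=cv2.imread('pics/t8.png')[150:270,200:430]
cv2.imwrite('pics/m8.png',np.vstack([cv2.resize(b,(600,360),interpolation=2),cv2.resize(a,(600,240),interpolation=2)]))
E
```

```text
clock: 10.15
tool_pos: [0.4863, 0.0639, 0.1422]
eef_rot: [0.635, 0.772, -0.004, 0.001]
contact_force: [0.5, 0.7, -0.4]
opening: 0.008
clock: 10.57
tool_pos: [0.3855, 0.222, 0.1654]
eef_rot: [0.646, 0.763, 0.001, 0.007]
contact_force: [0.5, 0.4, -0.6]
opening: 0.003
clock: 10.98
tool_pos: [0.2909, 0.373, 0.1614]
eef_rot: [0.641, 0.768, 0.002, 0.004]
contact_force: [-0.7, 0.0, -0.5]
opening: 0.008
scene shot_glass [(0.84, [346.2, 235.7])]
scene espresso_cup_2 [(0.56, [359.7, 322.6])]
scene table_number_3 [(0.91, [363.0, 263.9]), (0.79, [387.3, 271.2]), (0.67, [411.4, 279.9])]
top shot_glass [(0.7, [288.4, 217.8]), (0.61, [301.8, 172.5])]
top espresso_cup_2 [(0.83, [387.0, 255.8]), (0.55, [286.9, 216.6])]
top table_number_3 [(0.77, [381.7, 195.0]), (0.68, [348.4, 204.9]), (0.58, [368.8, 197.7])]
```

View pics/m8.png

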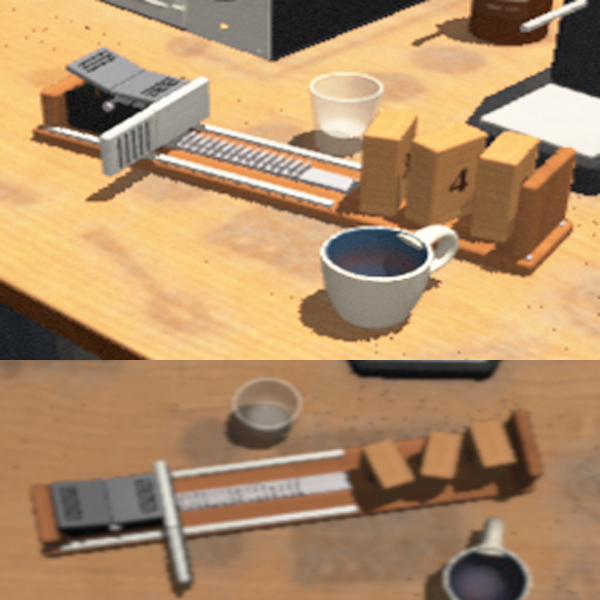

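Run:
```python
from h import *
g=lambda n:cv2.imread(f'pics/{n}.png',0)
T=g('s6')[238:276,246:282]
R=cv2.matchTemplate(g('s8')[228:286,236:292],T,cv2.TM_CCOEFF_NORMED);print('stop shift s6->s8',np.array(cv2.minMaxLoc(R)[3])-10,R.max())
for n,(x0,y0,x1,y1) in dict(t345=(350,235,442,320),cup=(335,295,395,355),glass=(330,216,366,250)).items():
    T=g('s0' if 0 else 'scene0')[y0:y1,x0:x1];R=cv2.matchTemplate(g('s8')[y0-8:y1+8,x0-8:x1+8],T,cv2.TM_CCOEFF_NORMED);print(n,np.array(cv2.minMaxLoc(R)[3])-8,R.max())
b=g('s8')[205:285,215:305];c=g('s6')[205:285,215:305]
cv2.imwrite('pics/m9.png',cv2.resize(np.hstack([c,b]),None,fx=4.4,fy=4.4,interpolation=2))
print(get_state()['contact_force'])
```

```text
stop shift s6->s8 [0 0] 0.82751125
t345 [0 0] 0.99784327
cup [0 0] 0.9988113
glass [0 8] 0.4200073
[-0.38592282  0.7457488  -0.98119889]
```

View pics/m9.png

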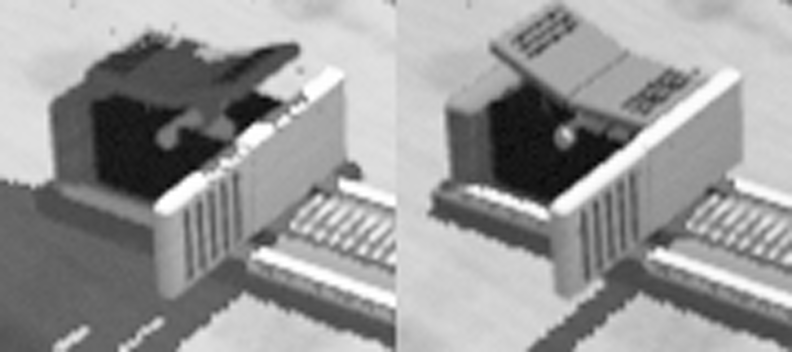

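Run:
```python
from h import *
g=lambda n:cv2.imread(f'pics/{n}.png',0)
x0,y0,x1,y1=285,155,320,188
T=g('top0')[y0:y1,x0:x1];R=cv2.matchTemplate(g('t8')[y0-8:y1+8,x0-8:x1+8],T,cv2.TM_CCOEFF_NORMED);print(np.array(cv2.minMaxLoc(R)[3])-8,R.max())
print(finish_job())
```

```text
[0 0] 0.9995288
the job is handed in; nothing more can be done
None
```

The stop is open and locked at its end stop, and the job is handed in at about 11 s of the 48 s allowed. `finish_job` reports no verdict.

**What I did:** With the fingers shut, I pressed the rocker's outer end down until it bottomed, at a tip height of about 62 mm. I then pushed the side tab about 105 mm along the bar. It slid at about 3 N and stopped dead against the end stop at about 28 N. Last, I pressed the inner end down until it bottomed at about 63 mm and moved the arm clear.

**Last checks:**
- **Rocker:** the final scene picture shows the inner end level and the outer end raised, so it is locked.
- **Stop:** it sits against the end stop and did not shift in the picture (0 px) during the locking press.
- **Loose items:** picture matching shows no shift (0 px) for the table numbers, the cup and the glass.
- **Contact:** the contact force is about 1 N, which is sensor noise, so the robot is touching nothing.

**What disagreed or went less well:**
- **Glass in the scene camera:** that match failed (score 0.42), because the stop that stood behind the glass has moved away. The top camera match was clean (score 1.00, no shift).
- **Rack position:** the two cameras differed by roughly 5 mm or more, so I lined up the presses by comparing the fingertip and the rocker in the same picture.
- **Wrist force:** the locking press read about 69 N briefly, below the 120 N limit.
- **Small slip:** during the first press the stop moved about 3 mm towards the table numbers without reaching them.

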